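# Start up the workshop bench

## Task

Start up the bench in its proper order with light fingertip presses: push down the green plunger on the yellow power box, then the blue plunger on the dust extractor, then the white plunger on the work lamp, each until it has clearly gone down (about half-way is plenty) and stays down. Press gently, never driving a plunger hard against its bottom stop, and do not press the red stop plunger. Grasp and lift nothing, leave the lamp and all the other things standing where they are, and finish with the hand clear of everything.

Things in the scene. Friction and masses are not known exactly. Their poses are not given: they have to be found in the camera images.
- power_box: Yellow power supply box with black end stripes and sockets, 100 mm deep (its x) by 150 mm wide (its y), top at 70 mm, fixed to the bench. Origin: centre of its underside. It carries two plungers side by side, 70 mm apart centre to centre: green at its y +35 mm, red at its y -35 mm.
- power_plunger_spot (a point): Centre of the top of the green plunger cap on the power box; cap 36 mm across (its top flat 24 mm across), standing 34 mm above the box's top, so 104 mm above the bench when up; this point goes down with the cap.
- power_plunger (a joint): Travel of the green plunger, straight down: 0 is up, 0.018 m fully down. It starts to move at about 4 N, takes about 5 N at 6 mm, 6 N at 11 mm and 7 N at the bottom, has switched once 5 mm down (aim for about 10 mm), stays where it is left, and meets a hard stop at 18 mm.
- stop_plunger (a joint): Travel of the red stop plunger beside the green one on the power box, same size, height and feel: 0 is up (as it must stay), 0.018 m fully down.
- extractor: Grey dust extractor with round black grilles on two faces, 130 mm deep (x) by 140 mm wide (y), top at 120 mm, fixed to the bench. Origin: centre of its underside. The blue plunger is in the middle of its top.
- extractor_plunger_spot (a point): Centre of the top of the blue plunger cap on the dust extractor; cap 36 mm across (top flat 24 mm across), 34 mm above the housing's top, so 154 mm above the bench when up; goes down with the cap.
- extractor_plunger (a joint): Travel of the blue plunger, straight down: same feel and values as the green one (0 up, 0.018 m fully down, stays down where left).
- lamp: Black cube-shaped work lamp with orange corner guards and white light panels on two faces, 100 mm deep (x) by 110 mm wide (y), top at 100 mm, about 0.9 kg, standing loose on the bench. Origin: centre of its underside. The white plunger is in the middle of its top.
- lamp_plunger_spot (a point): Centre of the top of the white plunger cap on the work lamp; cap 36 mm across (top flat 24 mm across), 34 mm above the lamp's top, so 134 mm above the bench when up; goes down with the cap.
- lamp_plunger (a joint): Travel of the white plunger, straight down: same feel and values as the green one (0 up, 0.018 m fully down, stays down where left).
- glue: White glue bottle with orange cap, 50 mm across, 130 mm tall, loose, standing about 135 mm ahead of the lamp (towards the robot). Origin: centre of its underside.
- coupler: Steel scaffold coupler (U-shaped block with a brass bolt), 70 by 45 mm, 50 mm tall, loose, standing about 135 mm ahead of the extractor (towards the robot). Origin: centre of its underside.
- cup: Blue ceramic cup, 64 mm across, 75 mm tall, loose, standing about 135 mm ahead of the power box (towards the robot). Origin: centre of its underside.
- tape: Orange roll of tape lying flat, 90 mm across, 45 mm tall, loose, standing about 135 mm behind the power box (away from the robot). Origin: centre of its underside.
- spray: Spray can with red band, 58 mm across, 150 mm tall, loose, standing about 135 mm behind the extractor (away from the robot). Origin: centre of its underside.
- jar: Amber jar with steel lid, 60 mm across, 80 mm tall, loose, standing about 135 mm behind the lamp (away from the robot). Origin: centre of its underside.
- driver: Red-handled screwdriver lying flat, about 200 mm long and 26 mm thick, loose, off to the robot's right. Origin: on its underside, half-way along.
Mind the look-alikes: they are no part of the job. Leave any pink look-alike of the power_box alone.

How it is judged:
By the outcome, as a careful person would: the job done as asked, in the order asked, and still so for the second after the job is handed in, with the robot touching nothing.
It also fails if it takes over 54 s, if anything falls off the work surface, if the arm or the gripper's body presses on something with over 40 N, if the wrist force passes 120 N, or if a joint passes its speed limit or range.

## Robot

A 6-joint arm with a two-finger parallel gripper is mounted at the origin on the work surface. World frame = base frame: x ahead of the robot, y to its left, z up, the work surface at z = 0. Lengths are in m, angles in rad, forces in N, time in s.
With the tool pointing down it reaches from about 0.275 to 0.75 m from the base axis. Payload 10.2 kg.
Tool frame: the origin (TCP) lies at the very end of the fingers, on their centre line; the grasp point (between the pads) lies 19 mm behind it; z points along the fingers, y is the line along which they close (so a half turn about z gives the same grasp; the last joint's range is limited). The gripper opens to 85 mm and grips with 20 to 120 N. Pads are 22 mm wide; open, the fingers measure 114 mm over their backs; the gripper's body (76 mm by 85 mm) begins 54 mm behind the grasp point. The pads swing forward as they close: fully open they stand 13 mm farther back than shut.
Start: joints at [-1.343, 0.313, 1.498, -0, 1.331, -0.223], TCP at [0.229, -0.473, 0.231] pointing down, gripper open.
Joint ranges: [-2.94, 2.94], [-0.97, 2.17], [0.19, 2.56], [-1.23, 4.37], [0.02, 3.11], [-2.88, 2.88]. Speed limits (rad/s): [2.39, 2.39, 3.01, 3.14, 3.14, 3.14].

## Interface

Orientations are given as a unit quaternion [w, x, y, z].
In Python, from station import bot gives the robot as it stands. The module is installed in compiled form; this text tells all that it offers.
- The arm moves only by the tool carry_out, never from a script. Its argument "steps" is a list of rows, each an object with "travel": the shift along the tool's x, y, z in cm, a list of three; "spin": the turn about the tool's z in rad. In form: [{"travel": [x, y, z], "spin": spin}, ...]. A call has 1 to 12 rows; each row is the pose to reach, as a shift and turn from the pose commanded when the call began, along the tool's axes at that moment; what a row does not reach only later rows make up. A row lasts 1/10 s, in which the tool goes at most 50 mm and 8.59 degrees, less where a joint would pass 70% of its speed; a pose out of reach is approached as far as the arm can. A call with a gripper value outside its range is refused whole. "gripper" is the opening, from 0 (shut) to 1 (fully open), set as the call begins (left out, the last holds). The fingers move at their own pace and stop on an object; "grip_force" is the grip in N (left out, the last holds). Time passes only in rows, so rows that repeat a pose let the fingers close. It gives the time, the measured TCP pose, the force, the opening and the grip force at its end, in the units of the state.
- bot.read_state(): the state, without advancing time (a new reading comes with each control period).
- bot.grab_frame(name): name is "scene" or "top" or "wrist"; returns a dict with "img" (384x512x3 uint8, red, green, blue), "mtx" (3x3 intrinsics, pixels), "R" (3x3) and "t" (3): a world point X has camera coordinates R X + t. Camera axes: x right, y down, z forward; pixel columns grow to the right and rows downward; lengths in m; the calibration is good to about 2 mm. A picture is of the moment at which its call begins. There is no depth.
- bot.close_job(): hands the job in; it is judged then, once.
Trained networks look in a picture, given as the dict that the camera call returned (one of the last four; its "shot" number tells which), for a name from the list of things; names that differ only in an ending like _2 or _b are one class to them, and where a whole thing is asked for, a point or a joint stands for the part that bears it (a point fixed in the world has none). Each returns a list of dicts, best first, with "conf" (0 to 1); they miss things now and then, are a little off and sometimes report something else, mostly with a low value. They report only what shows in the picture. A call takes as long as a camera call. They do not tell look-alikes from the thing itself.
- bot.find_in(query, picture): "point" ([row, column] in pixels, amid what is visible of it).
The state is a dict: "time_s": time; "joint_positions": joint angles; "joint_velocities": joint speeds; "tau": joint torques, N m; "ee_pos": TCP position; "tcp_rot": TCP orientation; "contact_force": force on the tool from outside, world axes, zero at the start; "wrist_torque": the same for the moment, N m; "finger_gap": finger opening in m; "grasp_force": force on a finger pad.
Only numpy, scipy, OpenCV 4.12 (cv2) and the standard library are available. Lean on these libraries where they do the work, as an engineer would, in place of code of your own. Each camera call takes 0.05 s, during which the arm holds its last target. There are 200 camera calls.

## Working session

There is one attempt and no reset: what is moved stays moved. The work goes in short steps, Python scripts to look and compute and a tool call to move; the robot and the scene stay as the last step left them, time stands still between calls to the robot, and variables do not carry over. Pictures are saved under pics/ and viewed, at most 10 in all, crops included, and the job is handed in when it is done.

Besides the shell and the picture viewer there is one more tool, called after "Emit:" by a JSON object that holds its "api" and its "payload", one argument or row to a line. carry_out: Moves the arm, as the interface text tells. Its arguments: {"type":"object","properties":{"steps":{"type":"array","items":{"type":"object","properties":{"travel":{"type":"array","items":{"type":"number"}},"spin":{"type":"number"}}}},"gripper":{"type":"number"},"grip_force":{"type":"number"}},"required":["steps"]}

```bash
mkdir -p pics
cat > h.py <<'E'
import numpy as np, cv2
from station import bot
def ray(f,p):
    d=np.linalg.inv(f["mtx"])@np.array([p[1],p[0],1.]); R=np.array(f["R"]); return -R.T@np.array(f["t"]), R.T@d
def at_z(f,p,z):
    c,d=ray(f,p); return c+d*(z-c[2])/d[2]
def save(f,n): cv2.imwrite(f"pics/{n}.png",cv2.cvtColor(f["img"],cv2.COLOR_RGB2BGR))
E
python3 - <<'E'
from h import *
s=bot.read_state(); print(s["time_s"],s["ee_pos"],s["tcp_rot"],s["contact_force"])
Z=dict(power_plunger_spot=.104,extractor_plunger_spot=.154,lamp_plunger_spot=.134,power_box=.035,stop_plunger=.104)
for n in("top","scene"):
    f=bot.grab_frame(n); save(f,n+"0"); print(n,np.round(ray(f,(192,256))[0],3))
    for q,z in Z.items():
        for r in bot.find_in(q,f)[:3]: print(q,np.round(r["point"],1),round(r["conf"],2),np.round(at_z(f,r["point"],z),3))
E
```

```text
0.0 [ 0.22866245 -0.47230175  0.2307247 ] [-6.47367079e-04  9.74702857e-01  2.23503740e-01 -9.11836843e-06] [-0.53219196  0.59612835  0.2043595 ]
top [ 0.261 -0.034  1.401]
power_plunger_spot [255.3 397.6] 0.58 [ 0.321 -0.463  0.104]
power_plunger_spot [192.3 154.5] 0.57 [0.597 0.288 0.104]
power_plunger_spot [179.5 252.4] 0.39 [ 0.609 -0.032  0.104]
lamp_plunger_spot [143.9 244.9] 0.68 [ 0.723 -0.018  0.134]
power_box [195.6 168. ] 0.83 [0.598 0.26  0.035]
power_box [254.7 128.3] 0.58 [0.411 0.399 0.035]
stop_plunger [244.6 131.9] 0.41 [0.434 0.365 0.104]
scene [ 1.409 -0.335  0.808]
power_plunger_spot [199.8 357.1] 0.74 [0.675 0.216 0.104]
power_plunger_spot [182.4 363.2] 0.47 [0.601 0.28  0.104]
power_plunger_spot [150.7 374.4] 0.38 [0.438 0.42  0.104]
extractor_plunger_spot [196.8 190.4] 0.41 [ 0.579 -0.273  0.154]
lamp_plunger_spot [197.2 274.9] 0.49 [ 0.626 -0.034  0.134]
power_box [166.7 364.4] 0.61 [0.434 0.396 0.035]
stop_plunger [188.2 347.7] 0.55 [0.614 0.216 0.104]
stop_plunger [156.1 359.3] 0.41 [0.455 0.348 0.104]
```

View pics/top0.png

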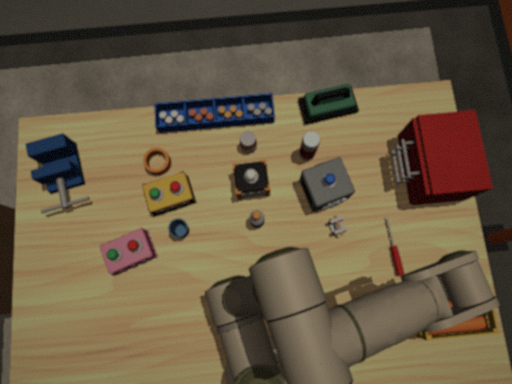

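View pics/scene0.png

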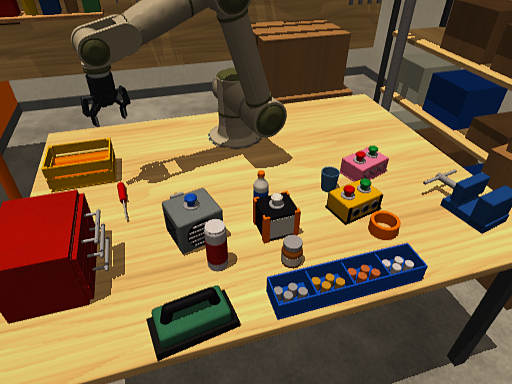

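The top view shows green at (194,156) and red at (187,175) on the yellow box, white at (175,251) and blue at (179,330). The pink look-alike is at (250,127). In the scene view they are at (182,364), (188,349), (198,277) and (197,190). Next I'll triangulate the caps by colour.

```bash
cat >> h.py <<'E'
def blob(f,name,p,r):
    a=cv2.cvtColor(f["img"],cv2.COLOR_RGB2HSV); h,s,v=[a[...,i].astype(int) for i in range(3)]
    m={"green":(h>45)&(h<85)&(s>120)&(v>50),"red":((h<8)|(h>172))&(s>150)&(v>70),"blue":(h>98)&(h<125)&(s>130)&(v>60),"white":(s<50)&(v>110)}[name].astype(np.uint8)
    k=np.zeros_like(m); y,x=map(int,p); k[max(0,y-r):y+r,max(0,x-r):x+r]=1
    n,l,st,c=cv2.connectedComponentsWithStats(m*k)
    i=1+np.argmax(st[1:,4]); return c[i][::-1],st[i,4]
def tri(obs):
    A=np.zeros((3,3));b=np.zeros(3)
    for f,p in obs:
        c,d=ray(f,p); d=d/np.linalg.norm(d); P=np.eye(3)-np.outer(d,d); A+=P;b+=P@c
    return np.linalg.solve(A,b)
E
python3 - <<'E'
from h import *
T=bot.grab_frame("top");S=bot.grab_frame("scene")
for n,a,b,z in(("green",(194,156),(182,364),.1),("red",(187,175),(188,349),.1),("white",(175,251),(198,277),.13),("blue",(179,330),(197,190),.15)):
    p,n1=blob(T,n,a,10);q,n2=blob(S,n,b,11)
    print(n,p.round(1),n1,q.round(1),n2,tri([(T,p),(S,q)]).round(3),at_z(T,p,z).round(3),at_z(S,q,z).round(3))
w=bot.grab_frame("wrist"); s=bot.read_state()
from scipy.spatial.transform import Rotation as Ro
q=s["tcp_rot"];M=Ro.from_quat([q[1],q[2],q[3],q[0]]).as_matrix();print(M.round(3)); print("cam in tool",(M.T@(ray(w,(192,256))[0]-s["ee_pos"])).round(3),"axis",(M.T@np.array(w["R"]).T).round(2), w["mtx"][0][0])
E
```

```text
green [192.6 154. ] 59 [181.7 365.2] 63 [0.596 0.29  0.101] [0.597 0.291 0.1  ] [0.595 0.291 0.1  ]
red [186.  174.8] 68 [188.8 349. ] 61 [0.613 0.222 0.099] [0.612 0.222 0.1  ] [0.613 0.222 0.1  ]
white [174.4 251.7] 100 [196.5 276.3] 58 [ 0.62  -0.029  0.131] [ 0.619 -0.031  0.13 ] [ 0.619 -0.027  0.13 ]
blue [178.5 329.4] 74 [197.3 189.9] 87 [ 0.577 -0.274  0.151] [ 0.577 -0.274  0.15 ] [ 0.575 -0.275  0.15 ]
[[ 0.9    0.436 -0.   ]
 [ 0.436 -0.9    0.   ]
 [ 0.    -0.    -1.   ]]
cam in tool [ 0.074  0.    -0.142] axis [[-0.   -0.96 -0.29]
 [ 1.    0.   -0.  ]
 [ 0.   -0.29  0.96]] 331.25606675051426
```

Emit:
{"api": "carry_out", "payload": {
  "steps": [
    {"travel": [2.8,-2.2,0],"spin": 0},
    {"travel": [5.5,-4.4,0],"spin": 0},
    {"travel": [8.3,-6.6,0],"spin": 0},
    {"travel": [11,-8.8,0],"spin": 0},
    {"travel": [13.8,-11,0],"spin": 0},
    {"travel": [16.5,-13.1,0],"spin": 0},
    {"travel": [19.3,-15.3,0],"spin": 0},
    {"travel": [22,-17.5,0],"spin": 0},
    {"travel": [24.8,-19.7,0],"spin": 0},
    {"travel": [27.5,-21.9,0],"spin": 0},
    {"travel": [30.3,-24.1,0],"spin": 0},
    {"travel": [33,-26.3,0],"spin": 0}
  ],
  "gripper": 0
}}

```text
time_s: 1.95
ee_pos: [0.4116, -0.0907, 0.2315]
tcp_rot: [0.0, 0.975, 0.224, 0.0]
contact_force: [0.1, -0.3, -0.3]
finger_gap: -0.0001
grasp_force: 0.0
```

Emit:
{"api": "carry_out", "payload": {
  "steps": [
    {"travel": [2.8,-2.2,0],"spin": 0},
    {"travel": [5.5,-4.4,0],"spin": 0},
    {"travel": [8.3,-6.6,0],"spin": 0},
    {"travel": [11,-8.8,0],"spin": 0},
    {"travel": [13.8,-11,0],"spin": 0},
    {"travel": [16.5,-13.1,0],"spin": 0},
    {"travel": [19.3,-15.3,0],"spin": 0},
    {"travel": [22,-17.5,0],"spin": 0},
    {"travel": [24.8,-19.7,0],"spin": 0},
    {"travel": [27.5,-21.9,0],"spin": 0},
    {"travel": [30.3,-24.1,0],"spin": 0},
    {"travel": [33,-26.3,0],"spin": 0}
  ]
}}

```text
time_s: 3.15
ee_pos: [0.594, 0.2899, 0.2312]
tcp_rot: [0.0, 0.975, 0.224, 0.0]
contact_force: [0.4, -1.0, 0.7]
finger_gap: -0.0
grasp_force: 0.0
```

Run:
```python
from h import *
w=bot.grab_frame("wrist"); save(w,"w1"); s=bot.read_state(); print(s["ee_pos"],s["joint_positions"].__str__(),s["contact_force"])
g=np.array(w["R"])@np.array([.596,.290,.1])+w["t"]; p=np.array(w["mtx"])@g; p=p[:2]/p[2]; print("pred rc",p[::-1])
for n in("green","red"):
    for q in ((192,256),):
        p,k=blob(w,n,q,256); print(n,p,k,at_z(w,p,.1).round(4))
```

```text
[0.59462296 0.29375105 0.23012159] [0.28193939 0.63279984 1.01584819 0.00164102 1.49277802 1.39912585] [ 1.70507136  4.02022237 -0.10302157]
pred rc [186.74380627 254.27258206]
green [291.12985572  36.4772475 ] 901 [0.4148 0.4306 0.1   ]
red [203.7063228  331.45424293] 1202 [0.6115 0.2232 0.1   ]
```

View pics/w1.png

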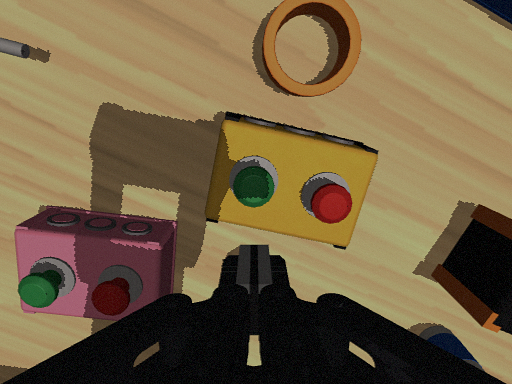

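Green is at (186,254), where the triangulation predicted it, and red is at (203,331). I'll descend to just above the green cap.

Emit:
{"api": "carry_out", "payload": {
  "steps": [
    {"travel": [0.2,0,1],"spin": 0},
    {"travel": [0.2,0,3],"spin": 0},
    {"travel": [0.2,0,5],"spin": 0},
    {"travel": [0.2,0,7],"spin": 0},
    {"travel": [0.2,0,9],"spin": 0},
    {"travel": [0.2,0,10.5],"spin": 0},
    {"travel": [0.2,0,11.3],"spin": 0},
    {"travel": [0.2,0,11.5],"spin": 0},
    {"travel": [0.2,0,11.5],"spin": 0},
    {"travel": [0.2,0,11.5],"spin": 0},
    {"travel": [0.2,0,11.5],"spin": 0},
    {"travel": [0.2,0,11.5],"spin": 0}
  ]
}}

```text
time_s: 4.4
ee_pos: [0.5956, 0.2894, 0.1168]
tcp_rot: [-0.0, 0.975, 0.224, 0.0]
contact_force: [-0.5, 0.3, -0.3]
finger_gap: 0.0001
grasp_force: 0.0
```

Emit:
{"api": "carry_out", "payload": {
  "steps": [
    {"travel": [0,0,0.3],"spin": 0},
    {"travel": [0,0,0.6],"spin": 0},
    {"travel": [0,0,0.9],"spin": 0},
    {"travel": [0,0,1.1],"spin": 0},
    {"travel": [0,0,1.3],"spin": 0},
    {"travel": [0,0,1.5],"spin": 0},
    {"travel": [0,0,1.7],"spin": 0},
    {"travel": [0,0,1.8],"spin": 0},
    {"travel": [0,0,1.8],"spin": 0},
    {"travel": [0,0,1.8],"spin": 0}
  ]
}}

```text
time_s: 5.4
ee_pos: [0.5954, 0.2893, 0.0983]
tcp_rot: [-0.0, 0.975, 0.223, -0.0]
contact_force: [-1.7, -0.2, 2.4]
finger_gap: 0.0001
grasp_force: 1.6
```

Emit:
{"api": "carry_out", "payload": {
  "steps": [
    {"travel": [0,0,0.15],"spin": 0},
    {"travel": [0,0,0.3],"spin": 0},
    {"travel": [0,0,0.4],"spin": 0},
    {"travel": [0,0,0.5],"spin": 0},
    {"travel": [0,0,0.5],"spin": 0},
    {"travel": [0,0,0.5],"spin": 0}
  ]
}}

```text
time_s: 6.0
ee_pos: [0.5954, 0.2893, 0.0933]
tcp_rot: [0.0, 0.975, 0.223, 0.0]
contact_force: [-2.2, -1.0, 4.6]
finger_gap: 0.0001
grasp_force: 2.0
```

Emit:
{"api": "carry_out", "payload": {
  "steps": [
    {"travel": [0,0,-0.5],"spin": 0},
    {"travel": [0,0,-2],"spin": 0},
    {"travel": [0,0,-4],"spin": 0},
    {"travel": [0,0,-6],"spin": 0},
    {"travel": [0,0,-8.5],"spin": 0},
    {"travel": [0,0,-11],"spin": 0},
    {"travel": [0,0,-13],"spin": 0},
    {"travel": [0,0,-13.7],"spin": 0},
    {"travel": [0,0,-13.7],"spin": 0},
    {"travel": [0,0,-13.7],"spin": 0}
  ]
}}

```text
time_s: 7.0
ee_pos: [0.5952, 0.2892, 0.2293]
tcp_rot: [0.0, 0.975, 0.223, -0.001]
contact_force: [-0.0, -0.3, -1.0]
finger_gap: 0.0
grasp_force: 0.0
```

Run:
```python
from h import *
w=bot.grab_frame("wrist"); S=bot.grab_frame("scene"); save(S,"s2"); a=S["img"][140:230,290:420]; b=cv2.imread("pics/scene0.png")[140:230,290:420]
c=np.hstack([b,cv2.cvtColor(a,cv2.COLOR_RGB2BGR)]); cv2.imwrite("pics/cmp1.png",cv2.resize(c,None,fx=3,fy=3,interpolation=cv2.INTER_CUBIC))
p,k=blob(w,"green",(186,254),50); print("wrist green",p,k)
for n,q in(("green",(183,365)),("red",(188,349))): print(n,blob(S,n,q,11))
g=np.array([.596,.290,0])
for z in(.104,.094):
    h=np.array(S["R"])@(g+[0,0,z])+S["t"]; h=S["mtx"]@h; print(z,h[:2][::-1]/h[2])
print(bot.read_state()["ee_pos"])
```

```text
wrist green [188.11440678 254.49435028] 708
green (array([184.97619048, 364.07142857]), np.int32(42))
red (array([188.7704918 , 348.98360656]), np.int32(61))
0.104 [181.06911498 365.27297327]
0.094 [183.52533582 364.70369974]
[0.59508438 0.28919295 0.22901146]
```

View pics/cmp1.png

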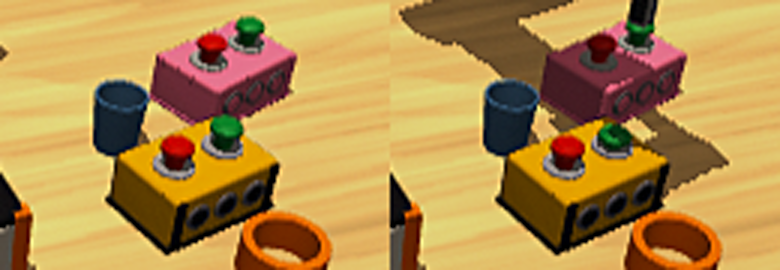

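The right crop shows the green cap clearly lower (about 3 px, roughly 11 mm) and staying down. The red cap hasn't changed. On to the blue one.

Emit:
{"api": "carry_out", "payload": {
  "steps": [
    {"travel": [-2,3.8,0],"spin": 0},
    {"travel": [-4.5,8.5,0],"spin": 0},
    {"travel": [-7,13.3,0],"spin": 0},
    {"travel": [-9.5,18,0],"spin": 0},
    {"travel": [-12,22.8,0],"spin": 0},
    {"travel": [-14.5,27.5,0],"spin": 0},
    {"travel": [-17,32.3,0],"spin": 0},
    {"travel": [-19.5,37,0],"spin": 0},
    {"travel": [-22,41.8,0],"spin": 0},
    {"travel": [-24.5,46.5,0],"spin": 0},
    {"travel": [-26.3,49.9,0],"spin": 0},
    {"travel": [-26.3,49.9,0],"spin": 0}
  ]
}}

```text
time_s: 8.3
ee_pos: [0.5749, -0.2785, 0.2289]
tcp_rot: [-0.0, 0.975, 0.222, -0.001]
contact_force: [0.0, -0.1, -0.1]
finger_gap: -0.0003
grasp_force: 0.0
```

Emit:
{"api": "carry_out", "payload": {
  "steps": [
    {"travel": [0,0,0],"spin": 0},
    {"travel": [0,0,0],"spin": 0}
  ]
}}

```text
time_s: 8.5
ee_pos: [0.576, -0.274, 0.2295]
tcp_rot: [-0.001, 0.975, 0.223, -0.0]
contact_force: [0.2, 0.2, -0.1]
finger_gap: 0.0
grasp_force: 0.0
```

Run:
```python
from h import *
w=bot.grab_frame("wrist"); save(w,"w2"); s=bot.read_state(); print(s["ee_pos"],s["contact_force"])
g=np.array(w["R"])@np.array([.576,-.274,.15])+w["t"]; p=np.array(w["mtx"])@g; p=p[:2]/p[2]; print("pred rc",p[::-1])
p,k=blob(w,"blue",p[::-1],60); print(p,k,at_z(w,p,.15).round(4))
```

```text
[ 0.57617681 -0.27331628  0.22988125] [ 0.54477529 -0.71272903  0.31779586]
pred rc [207.97142888 253.54632475]
[209.03127221 254.77327647] 1407 [ 0.5757 -0.2751  0.15  ]
```

View pics/w2.png

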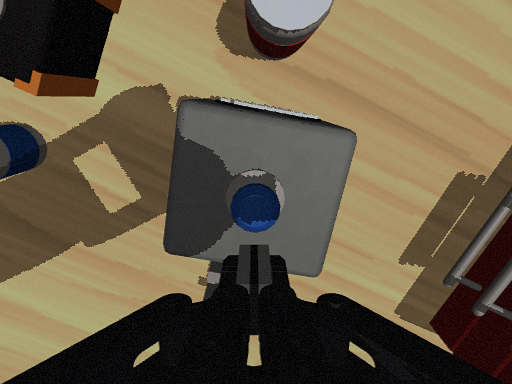

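Blue is at (209,255), within 1.5 mm of the tool axis. I'll press it next.

Emit:
{"api": "carry_out", "payload": {
  "steps": [
    {"travel": [0,0.1,1],"spin": 0},
    {"travel": [0,0.1,2.5],"spin": 0},
    {"travel": [0,0.1,4],"spin": 0},
    {"travel": [0,0.1,5.3],"spin": 0},
    {"travel": [0,0.1,6.1],"spin": 0},
    {"travel": [0,0.1,6.5],"spin": 0},
    {"travel": [0,0.1,6.8],"spin": 0},
    {"travel": [0,0.1,7.1],"spin": 0},
    {"travel": [0,0.1,7.4],"spin": 0},
    {"travel": [0,0.1,7.6],"spin": 0},
    {"travel": [0,0.1,7.8],"spin": 0},
    {"travel": [0,0.1,8],"spin": 0}
  ]
}}

```text
time_s: 9.75
ee_pos: [0.5766, -0.2754, 0.1508]
tcp_rot: [0.0, 0.975, 0.223, 0.0]
contact_force: [-0.2, 1.3, 4.4]
finger_gap: -0.0002
grasp_force: 2.1
```

Emit:
{"api": "carry_out", "payload": {
  "steps": [
    {"travel": [0,0,0.2],"spin": 0},
    {"travel": [0,0,0.4],"spin": 0},
    {"travel": [0,0,0.6],"spin": 0},
    {"travel": [0,0,0.6],"spin": 0},
    {"travel": [0,0,0.6],"spin": 0}
  ]
}}

```text
time_s: 10.25
ee_pos: [0.5766, -0.2754, 0.1441]
tcp_rot: [0.0, 0.975, 0.223, 0.0]
contact_force: [-0.2, -0.3, 2.6]
finger_gap: -0.0001
grasp_force: 1.1
```

Emit:
{"api": "carry_out", "payload": {
  "steps": [
    {"travel": [0,0,-0.5],"spin": 0},
    {"travel": [0,0,-2],"spin": 0},
    {"travel": [0,0,-4],"spin": 0},
    {"travel": [0,0,-6],"spin": 0},
    {"travel": [0,0,-8],"spin": 0},
    {"travel": [0,0,-8.6],"spin": 0},
    {"travel": [0,0,-8.6],"spin": 0},
    {"travel": [0,0,-8.6],"spin": 0}
  ]
}}

```text
time_s: 11.05
ee_pos: [0.5763, -0.2751, 0.229]
tcp_rot: [-0.001, 0.975, 0.223, -0.001]
contact_force: [-0.7, -0.2, -0.5]
finger_gap: 0.0002
grasp_force: 0.0
```

Run:
```python
from h import *
w=bot.grab_frame("wrist"); save(w,"w2b"); S=bot.grab_frame("scene"); s=bot.read_state(); print(s["ee_pos"],s["contact_force"])
p,k=blob(w,"blue",(208,254),60); print(p,k)
print(blob(S,"blue",(199,190),13),"before 197.3 189.9 87; green",blob(S,"green",(183,365),11))
for z in(.15,.14):
    h=np.array(S["R"])@np.array([.5765,-.2745,z])+S["t"]; h=S["mtx"]@h; print(z,h[:2][::-1]/h[2])
```

```text
[ 0.5762405  -0.27513015  0.22898769] [-0.37552002 -0.68758026  0.35955503]
[204.61544228 252.93403298] 1334
(array([199.94520548, 190.38356164]), np.int32(73)) before 197.3 189.9 87; green (array([184.77192982, 364.61403509]), np.int32(57))
0.15 [197.5169786  190.01864094]
0.14 [200.22399023 190.3814488 ]
```

Blue went down about 10 mm and stays there, and green is still down. On to the lamp.

Emit:
{"api": "carry_out", "payload": {
  "steps": [
    {"travel": [1.5,-2,0],"spin": 0},
    {"travel": [3.9,-5.4,0],"spin": 0},
    {"travel": [6.3,-8.8,0],"spin": 0},
    {"travel": [8.8,-12.2,0],"spin": 0},
    {"travel": [11.2,-15.6,0],"spin": 0},
    {"travel": [13.5,-18.8,0],"spin": 0},
    {"travel": [14.6,-20.3,0],"spin": 0},
    {"travel": [14.6,-20.3,0],"spin": 0},
    {"travel": [14.6,-20.3,0],"spin": 0},
    {"travel": [14.6,-20.3,0],"spin": 0}
  ]
}}

```text
time_s: 12.15
ee_pos: [0.6193, -0.0302, 0.2299]
tcp_rot: [-0.0, 0.975, 0.223, -0.0]
contact_force: [-0.0, -0.0, -0.1]
finger_gap: -0.0002
grasp_force: 0.0
```

Run:
```python
from h import *
w=bot.grab_frame("wrist"); save(w,"w3"); s=bot.read_state(); print(s["ee_pos"],s["contact_force"])
g=np.array(w["R"])@np.array([.6195,-.029,.13])+w["t"]; p=np.array(w["mtx"])@g; p=p[:2]/p[2]; print("pred rc",p[::-1])
for r in bot.find_in("lamp_plunger_spot",w)[:2]: print(r,at_z(w,r["point"],.132).round(4))
p,k=blob(w,"white",p[::-1],40); print(p,k,at_z(w,p,.13).round(4))
```

```text
[ 0.61935371 -0.03023599  0.23003969] [-0.4046802  -0.23590376  0.02250979]
pred rc [198.6497226 252.0963613]
{'point': [195.7, 253.6], 'conf': 0.89} [ 0.6226 -0.0288  0.132 ]
[175.17325228 263.73860182] 329 [ 0.6398 -0.0289  0.13  ]
```

View pics/w3.png

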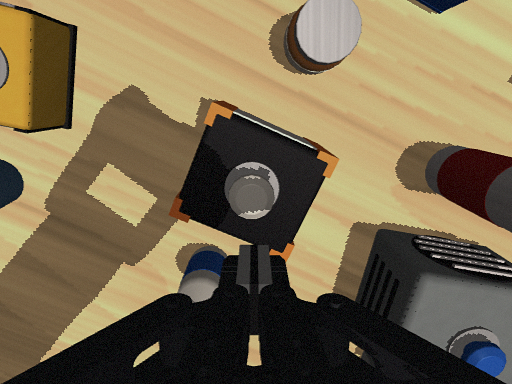

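The white cap is at (197,252), which agrees with the prediction. I'll press it.

Emit:
{"api": "carry_out", "payload": {
  "steps": [
    {"travel": [0.1,0,1.5],"spin": 0},
    {"travel": [0.1,0,3.5],"spin": 0},
    {"travel": [0.1,0,5.5],"spin": 0},
    {"travel": [0.1,0,7],"spin": 0},
    {"travel": [0.1,0,8],"spin": 0},
    {"travel": [0.1,0,8.5],"spin": 0},
    {"travel": [0.1,0,8.8],"spin": 0},
    {"travel": [0.1,0,9.1],"spin": 0},
    {"travel": [0.1,0,9.4],"spin": 0},
    {"travel": [0.1,0,9.6],"spin": 0},
    {"travel": [0.1,0,9.8],"spin": 0},
    {"travel": [0.1,0,10],"spin": 0}
  ]
}}

```text
time_s: 13.45
ee_pos: [0.6206, -0.0286, 0.1308]
tcp_rot: [0.0, 0.975, 0.224, 0.0]
contact_force: [-1.1, 0.4, 4.9]
finger_gap: -0.0001
grasp_force: 2.1
```

Emit:
{"api": "carry_out", "payload": {
  "steps": [
    {"travel": [0,0,0.2],"spin": 0},
    {"travel": [0,0,0.4],"spin": 0},
    {"travel": [0,0,0.6],"spin": 0},
    {"travel": [0,0,0.6],"spin": 0},
    {"travel": [0,0,0.6],"spin": 0}
  ]
}}

```text
time_s: 13.95
ee_pos: [0.6205, -0.0286, 0.1242]
tcp_rot: [0.0, 0.975, 0.224, 0.0]
contact_force: [0.2, 0.4, 1.3]
finger_gap: -0.0
grasp_force: 1.0
```

Emit:
{"api": "carry_out", "payload": {
  "steps": [
    {"travel": [0,0,-0.5],"spin": 0},
    {"travel": [0,0,-2],"spin": 0},
    {"travel": [0,0,-4],"spin": 0},
    {"travel": [0,0,-6.5],"spin": 0},
    {"travel": [0,0,-9],"spin": 0},
    {"travel": [0,0,-10.6],"spin": 0},
    {"travel": [0,0,-10.6],"spin": 0},
    {"travel": [0,0,-10.6],"spin": 0},
    {"travel": [0,0,-10.6],"spin": 0}
  ]
}}

```text
time_s: 14.85
ee_pos: [0.6199, -0.0285, 0.2288]
tcp_rot: [-0.001, 0.975, 0.223, -0.001]
contact_force: [0.7, 0.6, -0.6]
finger_gap: 0.0003
grasp_force: 0.0
```

Run:
```python
from h import *
w=bot.grab_frame("wrist"); S=bot.grab_frame("scene"); s=bot.read_state(); print(s["time_s"],s["ee_pos"],s["contact_force"])
a=cv2.cvtColor(S["img"],cv2.COLOR_RGB2BGR)[140:250,150:400]; b=cv2.imread("pics/scene0.png")[140:250,150:400]
cv2.imwrite("pics/fin.png",cv2.resize(np.vstack([b,a]),None,fx=2.7,fy=2.7,interpolation=cv2.INTER_CUBIC))
print(blob(S,"green",(183,365),11),blob(S,"blue",(199,190),13),blob(S,"red",(188,349),11))
for r in bot.find_in("lamp_plunger_spot",w)[:2]: print(r)
```

```text
14.95 [ 0.62009487 -0.02849769  0.22915232] [ 0.01565532 -0.34268179 -0.30296277]
(array([184.64912281, 364.59649123]), np.int32(57)) (array([200.10843373, 190.28915663]), np.int32(83)) (array([188.7704918 , 348.98360656]), np.int32(61))
{'point': [195.5, 253.8], 'conf': 0.86}
{'point': [71.4, 35.5], 'conf': 0.37}
```

View pics/fin.png

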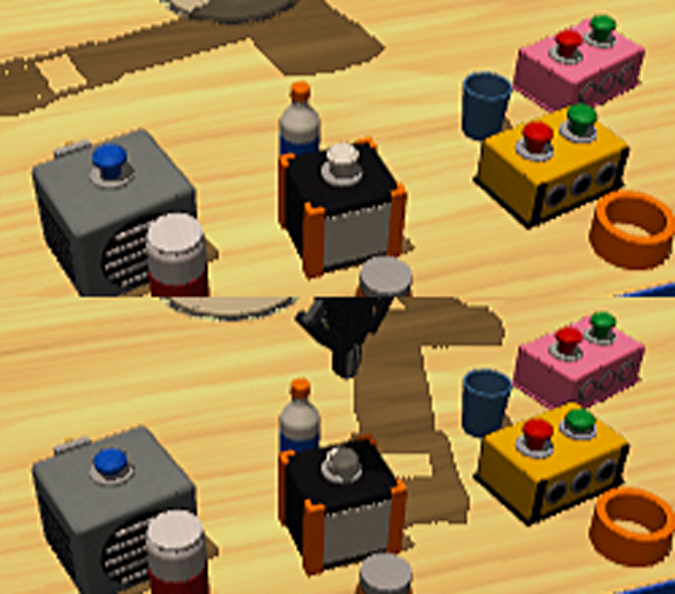

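The lower half (now) shows the blue, white and green caps all about 3 px lower than in the upper half (before). Red is still up, the lamp and the other things have not moved, and the hand is clear about 10 cm above the lamp.

```bash
python3 -c "
from station import bot
print(bot.close_job())"
```

```text
the job is handed in; nothing more can be done
None
```

I pressed green, blue and white in that order, each about 10 mm down and staying down in the camera images, with red untouched, nothing moved and the hand clear; the job was handed in at about 15 s, and no verdict was returned.

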